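# Exchange the finished vial block on the stirring hotplate for a fresh one

### The job

Of the four quarter-round aluminium vial blocks packed in the round carrier on the hotplate, the one with the black handle is finished: lift it out and stand it in the middle of the cork mat. Then take the fresh block, which stands on the bench and has the same handle, and lower it into the gap so that it lies flat on the carrier's floor. Do not drop either block, leave the three blocks beside the gap in their places and the beaker where it is.

Things in the scene. Friction and masses are not known exactly. Their poses are not given: they have to be found in the camera images.
- done_bar (a point): centre of the black cross-bar handle of the finished block, which starts in the carrier. The bar is 14 mm thick (along its x), 60 mm long (along its y), 20 mm high, flat-sided; its centre is 98 mm straight above the middle of the block's underside, on an upright 10 mm post. Its axes: z up, x to the block's right-angled corner, -x to its round side. The three vials stand round the post, tops 66 mm above the block's underside.
- done_foot (a point): middle of the underside of the finished block, straight under the bar's centre; same axes. The block is a quarter of an aluminium disc, 44 mm high, 78 mm radius, 0.45 to 0.7 kg with its vials; its right-angled corner is about 46 mm in +x, its round side 31 mm in -x; lower edges bevelled by 2.5 mm.
- fresh_bar (a point): centre of the black cross-bar handle of the fresh block, which starts on the bench, left or right of the hotplate. Handle, sizes and axes as for the finished block.
- fresh_foot (a point): middle of the underside of the fresh block, straight under its bar's centre; same axes. Same shape and size as the finished block.
- gap (a point): point on the carrier's floor on which the finished block's foot point stands at first and the fresh block's has to come, with the axes that the fresh block must then have (z up, x to the carrier's centre, 47 mm away). The carrier is a round aluminium tray fixed on the hotplate; its floor is 107 mm above the bench, its rim 10 mm higher (inner radius 80 mm). A centred block has about 1.6 mm to each neighbour and 2 mm to the rim.
- neighbour_1: one of the three blocks that stay in the carrier: same quarter-round block with vials, but without a handle (44 mm high, vial tops 66 mm above its underside; 0.45 kg, standing loose). Origin: middle of its underside, 47 mm from the carrier's centre; its x axis points to the carrier's centre, z up. It borders the gap on one side.
- neighbour_2: one of the three blocks that stay in the carrier: same quarter-round block with vials, but without a handle (44 mm high, vial tops 66 mm above its underside; 0.45 kg, standing loose). Origin: middle of its underside, 47 mm from the carrier's centre; its x axis points to the carrier's centre, z up. It stands opposite the gap.
- neighbour_3: one of the three blocks that stay in the carrier: same quarter-round block with vials, but without a handle (44 mm high, vial tops 66 mm above its underside; 0.45 kg, standing loose). Origin: middle of its underside, 47 mm from the carrier's centre; its x axis points to the carrier's centre, z up. It borders the gap on the other side.
- mat_top (a point): middle of the top of the square cork mat, 160 x 160 mm, 8 mm thick, fixed on the bench on the side of the hotplate where the fresh block is not. z up.
- beaker: glass beaker 62 mm across, 82 mm high, standing on the bench right of the hotplate. Origin: middle of its underside.

How it is judged:
By the outcome, as a careful person would: the job done as asked, in the order asked, and still so for the second after the job is handed in, with the robot touching nothing.
It also fails if it takes over 69 s, if anything falls off the work surface, if the arm or the gripper's body presses on something with over 40 N, if the wrist force passes 120 N, or if a joint passes its speed limit or range.

### The arm

A 7-joint arm with a two-finger parallel gripper is mounted at the origin on a cart in front of the work surface, level with it; the furniture and walls round the work are solid. World frame = base frame: x ahead of the robot, y to its left, z up, the work surface at z = 0. Lengths are in m, angles in rad, forces in N, time in s.
With the tool pointing down it reaches from about 0.425 to 0.975 m from the base axis. Payload 16.7 kg.
Tool frame: the origin (TCP) lies at the very end of the fingers, on their centre line; the grasp point (between the pads) lies 19 mm behind it; z points along the fingers, y is the line along which they close (so a half turn about z gives the same grasp; the last joint's range is limited). The gripper opens to 85 mm and grips with 20 to 120 N. Pads are 22 mm wide; open, the fingers measure 114 mm over their backs; the gripper's body (76 mm by 85 mm) begins 54 mm behind the grasp point. The pads swing forward as they close: fully open they stand 13 mm farther back than shut.
Start: joints at [1.149, 0.426, 0.074, 1.606, -0.034, 1.111, -0.067], TCP at [0.181, -0.65, 0.231] pointing down, gripper open.
Joint ranges: [-2.85, 2.85], [-0.5, 2.14], [-1.23, 1.37], [0.21, 2.46], [-1.02, 4.16], [0.16, 2.05], [-2.73, 2.73]. Speed limits (rad/s): [1.89, 1.89, 2.39, 2.39, 3.01, 3.01, 3.01].

### API

Orientations are given as a rotation vector (axis times angle).
In Python, from cell import get_obs, get_image, get_calibration, finish_job gives the robot as it stands.
- The arm moves only by the tool play_rows, never from a script. Its argument "plan" is one flat list of numbers, 5 for each row, row after row: the shift along the tool's x, y, z in mm, then the turn about the tool's z in rad, then the closure, from 0 (fully open) to 1 (shut). In form: [x, y, z, yaw, hand, x, y, z, yaw, hand, ...]. A call has 1 to 12 rows; each row is the pose to reach, as a shift and turn from the pose commanded when the call began, along the tool's axes at that moment; what a row does not reach only later rows make up. A row lasts 1/12 s, in which the tool goes at most 41.7 mm and 7.16 degrees, less where a joint would pass 70% of its speed; a pose out of reach is approached as far as the arm can. A call with a gripper value outside its range is refused whole. The fingers move at their own pace and stop on an object; "force" is the grip in N (left out, the last holds). Time passes only in rows, so rows that repeat a pose let the fingers close. It gives the time, the measured TCP pose, the force, the opening and the grip force at its end, in the units of the state.
- get_obs(): the state, without advancing time (a new reading comes with each control period).
- get_image(name): name is "scene" or "top" or "wrist"; returns the picture (420x560x3 uint8, red, green, blue); there is no depth.
- get_calibration(name): a dict with "intrinsics" (3x3 intrinsics, pixels), "dist_coeffs" ([k1, k2, p1, p2, k3] as OpenCV has them; the pictures are not rectified), "world_from_camera" (4x4, takes a point from camera to world coordinates); the wrist camera has in their place "tool_from_camera" (4x4, takes a point from camera to tool coordinates, whose origin is the TCP and whose axes are the flange's). Camera axes: x right, y down, z forward; pixel columns grow to the right and rows downward; lengths in m; the calibration is good to about 2 mm. A picture is of the moment at which its call begins: read the wrist's pose just before it. get_calibration takes no time and is no camera call.
- finish_job(): hands the job in; it is judged then, once.
The state is a dict: "time_s": time; "joints": joint angles; "dq": joint speeds; "joint_efforts": joint torques, N m; "tool_pos": TCP position; "tcp_rot": TCP orientation; "wrist_force": force on the tool from outside, world axes, zero at the start; "moment": the same for the moment, N m; "grip_width": opening from 0.0 (shut) to 1.0 (fully open); "grip_force": force on a finger pad.
Only numpy, scipy, OpenCV 4.12 (cv2) and the standard library are available. Lean on these libraries where they do the work, as an engineer would, in place of code of your own. Each camera call takes 0.05 s, during which the arm holds its last target. There are 200 camera calls.

## Working session

There is one attempt and no reset: what is moved stays moved. The work goes in short steps, Python scripts to look and compute and a tool call to move; the robot and the scene stay as the last step left them, time stands still between calls to the robot, and variables do not carry over. Pictures are saved under pics/ and viewed, at most 12 in all, crops included, and the job is handed in when it is done.

Besides the shell and the picture viewer there is one more tool, called after "Request:" as name(argument=value, ...) on one line, values as JSON. play_rows: Moves the arm, as the interface text tells. Its arguments: {"type":"object","properties":{"plan":{"type":"array","items":{"type":"number"}},"force":{"type":"number"}},"required":["plan"]}

```bash
mkdir -p pics; python3 - <<'E'
from cell import *
import cv2,numpy as np
np.set_printoptions(precision=4,suppress=True)
o=get_obs();print(o['time_s'],o['tool_pos'],o['tcp_rot'],o['wrist_force'])
for n in('scene','top','wrist'):
    im=get_image(n);cv2.imwrite(f'pics/{n}0.png',im[:,:,::-1]);c=get_calibration(n)
    for k in c:print(n,k,np.array(c[k]).tolist())
E
```

```text
0.0 [ 0.1811 -0.6498  0.2306] [-3.1114 -0.4254  0.0004] [-0.4307 -0.1382  0.0077]
scene intrinsics [[534.8794675157008, 0.0, 285.87793928238654], [0.0, 534.8794675157008, 202.955178636682], [0.0, 0.0, 1.0]]
scene dist_coeffs [-0.17853518400756385, 0.0, 0.0, 0.0, 0.0]
scene world_from_camera [[-0.5329245790421608, -0.5449703459547947, 0.647301100788997, -0.34088661892304084], [-0.8459854487284179, 0.3588168521760932, -0.3944097959409948, 0.5687242053467009], [-0.017320900453304065, -0.7577979866853376, -0.6522593025654257, 1.0736712582296923], [0.0, 0.0, 0.0, 1.0]]
top intrinsics [[503.1185083360235, 0.0, 289.3437327221199], [0.0, 503.1185083360235, 214.89934432495062], [0.0, 0.0, 1.0]]
top dist_coeffs [0.0369579212295634, 0.0, 0.0, 0.0, 0.0]
top world_from_camera [[0.02151214793731882, -0.9912618712061895, 0.1301427300463884, 0.4200854056835211], [-0.999705946168892, -0.01987061050875871, 0.013898921993078106, 0.01422338766865583], [-0.011191455923309161, -0.13040345674411172, -0.9913978463681992, 1.3488267070581983], [0.0, 0.0, 0.0, 1.0]]
wrist intrinsics [[300.82418293862537, 0.0, 278.3262708691572], [0.0, 300.82418293862537, 210.37861271232924], [0.0, 0.0, 1.0]]
wrist dist_coeffs [-0.06619500280161988, 0.0, 0.0, 0.0, 0.0]
wrist tool_from_camera [[-0.0007017202228136673, -0.9482425715316571, -0.31754611180702086, 0.08140653343467397], [0.9999996079489172, -0.0004938993929140919, -0.0007349594550554017, -3.789873889437079e-05], [0.000540084011789398, -0.3175465030486366, 0.9482425463513227, -0.14290906714860846], [0.0, 0.0, 0.0, 1.0]]
```

View pics/top0.png

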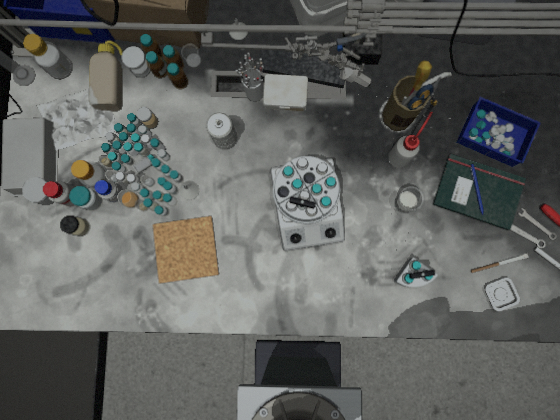

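View pics/scene0.png

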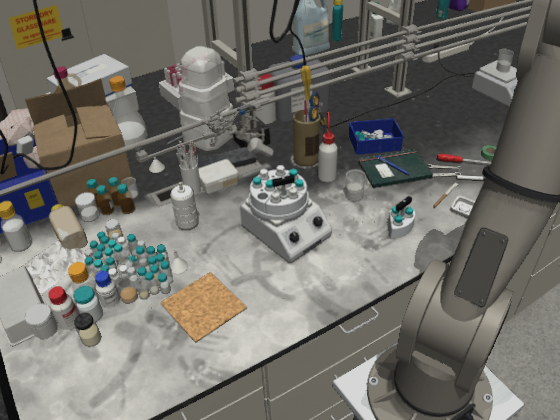

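The top view shows the finished bar at about (302,203), the fresh bar at (424,274), the mat centre at (186,249), the carrier at (307,188) and the beaker at (409,198). In the scene view the bars are at about (284,181) and (404,205), and the mat is at (204,305).

```bash
cat >h.py <<'E'
from cell import *
import cv2,numpy as np
from scipy.spatial.transform import Rotation as R
np.set_printoptions(precision=4,suppress=True)
def cam(n,o=None):
    c=get_calibration(n);K=np.array(c['intrinsics']);D=np.array(c['dist_coeffs'])
    if n!='wrist':return K,D,np.array(c['world_from_camera'])
    T=np.eye(4);T[:3,:3]=R.from_rotvec(o['tcp_rot']).as_matrix();T[:3,3]=o['tool_pos']
    return K,D,T@np.array(c['tool_from_camera'])
def rays(C,px):
    K,D,T=C
    u=cv2.undistortPoints(np.array(px,float).reshape(-1,1,2),K,D)[:,0]
    return T[:3,3],np.c_[u,np.ones(len(u))]@T[:3,:3].T
def plane(C,px,z):
    p,d=rays(C,px);return p+d*((z-p[2])/d[:,2])[:,None]
def proj(C,X):
    K,D,T=C;Ti=np.linalg.inv(T)
    return cv2.projectPoints(np.array(X,float).reshape(-1,1,3),cv2.Rodrigues(Ti[:3,:3])[0],Ti[:3,3],K,D)[0][:,0]
def tri(Cs,pxs):
    A=np.zeros((3,3));b=np.zeros(3)
    for C,px in zip(Cs,pxs):
        p,d=rays(C,[px]);d=d[0]/np.linalg.norm(d[0]);M=np.eye(3)-np.outer(d,d);A+=M;b+=M@p
    X=np.linalg.solve(A,b);return X,[np.linalg.norm(proj(C,X)[0]-px) for C,px in zip(Cs,pxs)]
def dark(im,near,r,th=50,sat=None):
    """largest dark blob near a pixel: centre, minAreaRect"""
    m=(im.max(2)<th).astype(np.uint8);k=np.zeros_like(m);cv2.circle(k,tuple(int(v) for v in near),r,1,-1);m*=k
    n,l,s,c=cv2.connectedComponentsWithStats(m)
    i=1+np.argmax(s[1:,4]);cn=cv2.findContours((l==i).astype(np.uint8),0,2)[0][0]
    return c[i],cv2.minAreaRect(cn),s[i,4],l==i
def shot(n,f=None):
    o=get_obs();im=get_image(n)
    if f:cv2.imwrite(f'pics/{f}.png',im[:,:,::-1])
    return im,cam(n,o),o
E
python3 - <<'E'
from h import *
t=cv2.imread('pics/top0.png');s=cv2.imread('pics/scene0.png');Ct,Cs=cam('top'),cam('scene')
for nm,a,b in(('done',(302,203),(284,181)),('fresh',(424,274),(404,204))):
    x=dark(t,a,16);y=dark(s,b,16);print(nm,x[0],x[1],x[2],y[0],y[1],y[2]);print(*tri([Ct,Cs],[x[0],y[0]]))
def cork(im):
    h=cv2.cvtColor(im,cv2.COLOR_BGR2HSV);m=cv2.inRange(h,(8,80,80),(22,255,255))
    n,l,st,c=cv2.connectedComponentsWithStats(cv2.morphologyEx(m,cv2.MORPH_CLOSE,np.ones((5,5))))
    for i in np.argsort(-st[1:,4])[:2]+1:
        cn=cv2.findContours((l==i).astype(np.uint8),0,2)[0][0]
        yield c[i],st[i,4],cv2.minAreaRect(cn),cv2.approxPolyDP(cn,8,True)[:,0].tolist()
for q in cork(t):print('top',q); 
for q in cork(s):print('sc',q)
print('mat',plane(Ct,[(186,249)],.008),plane(Cs,[(204,305)],.008))
print('carrier',plane(Ct,[(307,188)],.15),'beaker',plane(Ct,[(409,203)],0.04))
E
```

```text
done [301.8696 202.2319] ((301.8823547363281, 202.4706268310547), (25.223705291748047, 7.276068687438965), 14.03624439239502) 138 [283.2653 180.585 ] ((283.0823669433594, 180.37060546875), (7.484101295471191, 21.69304656982422), 77.47119140625) 147
[0.6    0.002  0.2059] [np.float64(0.04890730273673029), np.float64(0.0429732847957831)]
fresh [414.9836 274.4754] ((415.05767822265625, 274.2884521484375), (5.687368392944336, 12.551432609558105), 78.69007110595703) 61 [403.1262 203.6893] ((403.25006103515625, 203.25003051757812), (6.363961219787598, 18.384775161743164), 45.0) 103
[ 0.4397 -0.2819  0.1065] [np.float64(2.1171881755607616), np.float64(1.7984349475957047)]
top (array([184.9846, 249.1416]), np.int32(3517), ((184.96054077148438, 249.2080535888672), (59.37919998168945, 60.61124801635742), 82.303955078125), [[210, 216], [153, 225], [159, 282], [218, 273]])
top (array([158.4636,   2.6424]), np.int32(330), ((151.5, 4.5), (9.0, 65.0), 90.0), [[119, 1], [182, 9], [184, 0]])
sc (array([ 76.7849, 136.1914]), np.int32(3877), ((75.96195983886719, 134.6119842529297), (52.063934326171875, 84.81147766113281), 70.60218811035156), [[106, 104], [34, 125], [48, 172], [123, 145]])
sc (array([202.8505, 306.1369]), np.int32(3097), ((203.42308044433594, 304.88458251953125), (52.41917037963867, 68.5054702758789), 56.3099365234375), [[210, 272], [161, 302], [195, 341], [246, 307]])
mat [[0.4989 0.3065 0.008 ]] [[0.4957 0.3086 0.008 ]]
carrier [[ 0.6439 -0.0103  0.15  ]] beaker [[ 0.6296 -0.2802  0.04  ]]
```

Request:
play_rows(plan=[20, -20, -40, 0, 0, 60, -50, -80, -0.1, 0, 90, -80, -110, -0.2, 0, 578, -516, -110, -1.04, 0, 578, -516, -110, -1.04, 0, 578, -516, -110, -1.04, 0, 578, -516, -110, -1.04, 0, 578, -516, -110, -1.04, 0, 578, -516, -110, -1.04, 0, 578, -516, -110, -1.04, 0, 578, -516, -110, -1.04, 0, 578, -516, -110, -1.04, 0])

```text
time_s: 1.15
tool_pos: [0.4322, -0.2581, 0.3307]
tcp_rot: [2.489, 1.916, -0.0]
wrist_force: [0.8, -1.4, 0.4]
grip_width: 0.999
grip_force: 0.0
```

```bash
python3 - <<'E'
from h import *
im,C,o=shot('wrist','w1');print(o['tool_pos'],o['tcp_rot'],o['joints'])
np.savez('w1.npz',C=C[2])
print(dark(im,(280,300),150)[:3])
E
```

```text
[ 0.4322 -0.2581  0.3307] [ 2.489   1.9164 -0.0001] [ 0.733   0.0814 -0.3417  1.836   0.0291  1.2288  0.1241]
(array([283.1071, 360.1187]), ((287.06317138671875, 340.84716796875), (190.2562255859375, 295.0754699707031), 76.91365051269531), np.int32(21230))
```

View pics/w1.png

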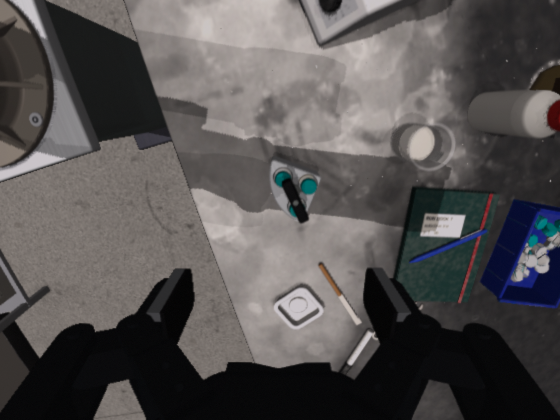

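The wrist view shows the fresh bar at about (293,197), with its right-angled corner up and left near (275,160) and the beaker clear of it at (425,145).

Request:
play_rows(plan=[294, 96, 0, 0, 0, 294, 96, 0, 0, 0, 294, 96, 0, 0, 0, 294, 96, 0, 0, 0, 294, 96, 0, 0, 0, 294, 96, 0, 0, 0, 294, 96, 0, 0, 0, 294, 96, 0, 0, 0, 294, 96, 0, 0, 0, 294, 96, 0, 0, 0, 294, 96, 0, 0, 0])

```text
time_s: 2.12
tool_pos: [0.5996, -0.0012, 0.3302]
tcp_rot: [-2.49, -1.915, 0.001]
wrist_force: [-0.7, -0.3, 1.0]
grip_width: 0.996
grip_force: 0.0
```

```bash
python3 - <<'E'
from h import *
im,C,o=shot('wrist','w2');print(o['tool_pos'],o['tcp_rot'],o['joints'])
np.savez('w2.npz',C=C[2])
E
```

```text
[ 0.5996 -0.0012  0.3302] [-2.4901 -1.9151  0.0012] [ 0.3334  0.2759 -0.5424  1.6293  0.1476  1.2782 -0.4947]
```

View pics/w2.png

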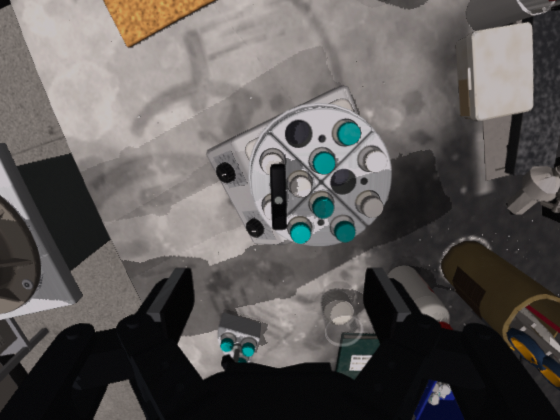

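The wrist view shows the finished bar upright in the image at about (279,196), in line with the tool's x. The carrier centre is near (320,175), and the fresh block is at (240,340).

```bash
cat >>h.py <<'E'
def bar(im,C,o,near,ztop,r=55,th=50):
    c,rc,a,m=dark(im,near,r,th);b=cv2.boxPoints(rc);P=plane(C,b,ztop)
    T=np.eye(4);T[:3,:3]=R.from_rotvec(o['tcp_rot']).as_matrix();T[:3,3]=o['tool_pos']
    Pt=(P-T[:3,3])@T[:3,:3]
    e=[(Pt[(i+1)%4]-Pt[i])[:2] for i in range(2)];L=[np.linalg.norm(v) for v in e];k=int(np.argmax(L))
    u=e[k]/L[k];u=u*np.sign(u[0] if abs(u[0])>.3 else u[1]);mid=Pt.mean(0)[:2]
    far=mid-u*L[k]/2; ctr=far+.03*u   # end away from the camera (tool -x) is a true top edge
    return dict(px=c,area=a,L=np.array(L),yaw=np.arctan2(u[1],u[0]),ctr_tool=ctr*1e3,mid_tool=mid*1e3,world=T[:3,3]+T[:3,:3]@np.r_[ctr,0],tilt=np.array(o['tool_pos']))
E
python3 - <<'E'
from h import *
for f,near in(('w2',(279,196)),('w1',(293,197))):
    im=cv2.imread(f'pics/{f}.png')[:,:,::-1];C=cam('scene');c=get_calibration('wrist')
    C=(np.array(c['intrinsics']),np.array(c['dist_coeffs']),np.load(f+'.npz')['C'])
    T=C[2]@np.linalg.inv(np.array(c['tool_from_camera']))
    o=dict(tool_pos=T[:3,3],tcp_rot=R.from_matrix(T[:3,:3]).as_rotvec())
    for th in(40,60):print(f,th,bar(im,C,o,near,.215 if f=='w2' else .108,th=th))
# two views: wrist + top/scene for height
E
```

```text
w2 40 {'px': array([278.2256, 195.5163]), 'area': np.int32(860), 'L': array([0.0128, 0.0596]), 'yaw': np.float64(-0.04704453454029511), 'ctr_tool': array([ 7.926 , -0.3981]), 'mid_tool': array([ 7.731 , -0.3889]), 'world': array([0.6012, 0.0065, 0.3302]), 'tilt': array([ 0.5996, -0.0012,  0.3302])}
w2 60 {'px': array([278.4669, 195.1251]), 'area': np.int32(951), 'L': array([0.0646, 0.0146]), 'yaw': np.float64(0.009312838396812403), 'ctr_tool': array([ 7.1249, -0.2453]), 'mid_tool': array([ 9.4281, -0.2238]), 'world': array([0.6012, 0.0057, 0.3302]), 'tilt': array([ 0.5996, -0.0012,  0.3302])}
w1 40 {'px': array([294.4694, 199.1965]), 'area': np.int32(458), 'L': array([0.0144, 0.0604]), 'yaw': np.float64(-0.4267322539764119), 'ctr_tool': array([-27.3554,  20.5413]), 'mid_tool': array([-27.1507,  20.4482]), 'world': array([ 0.4451, -0.2898,  0.3307]), 'tilt': array([ 0.4322, -0.2581,  0.3307])}
w1 60 {'px': array([294.5   , 198.4907]), 'area': np.int32(540), 'L': array([0.019 , 0.0629]), 'yaw': np.float64(-0.37300521709033163), 'ctr_tool': array([-27.6539,  21.7612]), 'mid_tool': array([-26.3039,  21.2329]), 'world': array([ 0.4462, -0.2904,  0.3307]), 'tilt': array([ 0.4322, -0.2581,  0.3307])}
```

Request:
play_rows(plan=[7.5, 0, 30, 0, 0, 7.5, 0, 65, 0, 0, 7.5, 0, 95, 0, 0, 7.5, 0, 120, 0, 0, 7.5, 0, 135, 0, 0, 7.5, 0, 144, 0, 0, 7.5, 0, 144, 0, 0, 7.5, 0, 144, 0, 0, 7.5, 0, 144, 0, 0])

```text
time_s: 2.92
tool_pos: [0.6024, 0.0065, 0.1879]
tcp_rot: [2.489, 1.914, 0.002]
wrist_force: [-0.1, 0.2, 0.4]
grip_width: 0.999
grip_force: 0.0
```

```bash
python3 - <<'E'
from h import *
im,C,o=shot('wrist','w3');print(o['tool_pos'],o['tcp_rot'],o['wrist_force'])
x=proj(C,[[.6012,.0062,.215],[.6012,.0062,.205]]);print(x)
np.savez('w3.npz',C=C[2])
E
```

```text
[0.6024 0.0065 0.1879] [2.4895 1.9143 0.0023] [-0.0827  0.163   0.411 ]
[[276.8816 300.9862]
 [276.9348 288.6845]]
```

View pics/w3.png

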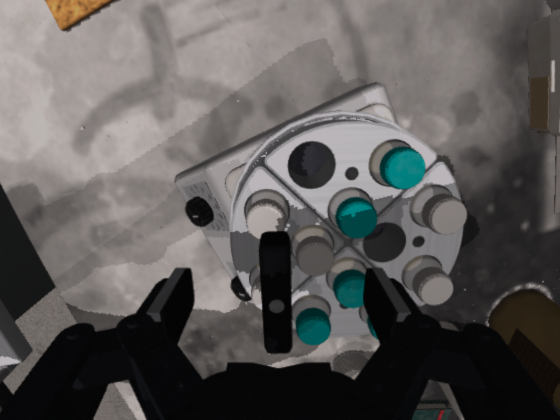

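The bar stands between the open fingers: centre column about 277, lower end at row 353, and the fingers symmetric about column 278.

```bash
cat >>h.py <<'E'
def load(f):
    c=get_calibration('wrist');C=(np.array(c['intrinsics']),np.array(c['dist_coeffs']),np.load(f+'.npz')['C'])
    T=C[2]@np.linalg.inv(np.array(c['tool_from_camera']))
    return cv2.imread(f'pics/{f}.png')[:,:,::-1],C,dict(tool_pos=T[:3,3],tcp_rot=R.from_matrix(T[:3,:3]).as_rotvec())
def farend(im,near,r,th=40):
    m=dark(im,near,r,th)[3];b=cv2.boxPoints(cv2.minAreaRect(cv2.findNonZero(m.astype(np.uint8))))
    b=b[np.argsort(b[:,1])];return b[2:].mean(0),b[:2].mean(0)
E
python3 - <<'E'
from h import *
a=load('w2');b=load('w3')
for th in(40,50):
    ea=farend(a[0],(279,196),50,th);eb=farend(b[0],(277,293),64,th);print(ea,eb)
    print(*tri([a[1],b[1]],[ea[0],eb[0]]))
    print(bar(b[0],b[1],b[2],(277,293),.215,64,th))
E
```

```text
(array([279.6118, 228.1828], dtype=float32), array([276.9324, 163.8778], dtype=float32)) (array([276.0488, 352.1685], dtype=float32), array([274.1853, 231.0433], dtype=float32))
[ 0.5939 -0.0224  0.2155] [np.float64(0.825611380427075), np.float64(1.555985696051019)]
{'px': array([275.91 , 289.872]), 'area': np.int32(3413), 'L': array([0.013 , 0.0643]), 'yaw': np.float64(-0.026958517432812502), 'ctr_tool': array([-0.542 , -1.7558]), 'mid_tool': array([ 1.6224, -1.8141]), 'world': array([0.6006, 0.0064, 0.1879]), 'tilt': array([0.6024, 0.0065, 0.1879])}
(array([279.9099, 228.1573], dtype=float32), array([277.4372, 163.8678], dtype=float32)) (array([275., 353.], dtype=float32), array([275., 231.], dtype=float32))
[ 0.5939 -0.0219  0.2165] [np.float64(1.2498628890286145), np.float64(2.364122593056712)]
{'px': array([275.916 , 290.0994]), 'area': np.int32(3501), 'L': array([0.0133, 0.0649]), 'yaw': np.float64(-0.01409795919914552), 'ctr_tool': array([-1.0848, -1.8665]), 'mid_tool': array([ 1.3672, -1.9011]), 'world': array([0.6003, 0.0059, 0.1879]), 'tilt': array([0.6024, 0.0065, 0.1879])}
```

Request:
play_rows(plan=[0, -1.3, 1, 0, 0, 0, -1.3, 1, 0, 0, 0, -1.3, 1, 0, 0.5, 0, -1.3, 1, 0, 1, 0, -1.3, 1, 0, 1, 0, -1.3, 1, 0, 1, 0, -1.3, 1, 0, 1, 0, -1.3, 1, 0, 1, 0, -1.3, 1, 0, 1, 0, -1.3, 1, 0, 1, 0, -1.3, 1, 0, 1, 0, -1.3, 1, 0, 1], force=70)

```text
time_s: 3.97
tool_pos: [0.6005, 0.0072, 0.1856]
tcp_rot: [-2.49, -1.916, -0.0]
wrist_force: [-0.5, 0.4, 2.3]
grip_width: 0.149
grip_force: 68.3
```

```bash
python3 - <<'E'
from h import *
im,C,o=shot('wrist','w4');np.savez('w4.npz',C=C[2])
for k in('time_s','tool_pos','tcp_rot','wrist_force','moment','grip_width','grip_force'):print(k,o[k])
for th in(30,40,50):print(farend(im,(277,293),64,th))
E
```

```text
time_s 3.9667
tool_pos [0.6005 0.0072 0.1856]
tcp_rot [-2.4896 -1.916  -0.0001]
wrist_force [-0.4919  0.3775  2.3362]
moment [0.088  0.1929 0.0746]
grip_width 0.14936069492029141
grip_force 68.33543658256531
(array([245.2456, 349.2844], dtype=float32), array([317.9425, 257.0153], dtype=float32))
(array([245.2953, 349.262 ], dtype=float32), array([317.7787, 256.4833], dtype=float32))
(array([245.0026, 349.0929], dtype=float32), array([317.8026, 256.6929], dtype=float32))
```

Request:
play_rows(plan=[0, 0, -2, 0, 1, 0, 0, -5, 0, 1, 0, 0, -10, 0, 1, 0, 0, -15, 0, 1, 0, 0, -20, 0, 1, 0, 0, -26, 0, 1, 0, 0, -32, 0, 1, 0, 0, -38, 0, 1, 0, 0, -44, 0, 1, 0, 0, -50, 0, 1, 0, 0, -58, 0, 1, 0, 0, -66, 0, 1])

```text
time_s: 5.02
tool_pos: [0.6004, 0.0071, 0.2523]
tcp_rot: [-2.49, -1.916, 0.0]
wrist_force: [-0.2, -0.4, -5.2]
grip_width: 0.156
grip_force: 68.0
```

Request:
play_rows(plan=[0, 0, -10, 0, 1, 0, 0, -22, 0, 1, 0, 0, -36, 0, 1, 0, 0, -50, 0, 1, 0, 0, -60, 0, 1, 0, 0, -60, 0, 1, 0, 0, -60, 0, 1])

```text
time_s: 5.6
tool_pos: [0.6007, 0.0072, 0.312]
tcp_rot: [2.489, 1.915, 0.001]
wrist_force: [-1.6, -0.3, -5.6]
grip_width: 0.151
grip_force: 68.1
```

```bash
python3 - <<'E'
from h import *
im,C,o=shot('wrist','w5');np.savez('w5.npz',C=C[2])
for k in('time_s','tool_pos','tcp_rot','wrist_force','moment','grip_width','grip_force','joints'):print(k,o[k])
t,Ct,_=shot('top','t5');s,Cs,_=shot('scene','s5')
def cork(im):
    h=cv2.cvtColor(im,cv2.COLOR_RGB2HSV);m=cv2.inRange(h,(8,80,80),(22,255,255))
    n,l,st,c=cv2.connectedComponentsWithStats(cv2.morphologyEx(m,cv2.MORPH_CLOSE,np.ones((5,5))))
    for i in range(1,n):
        if st[i,4]>1500:
            cn=cv2.findContours((l==i).astype(np.uint8),0,2)[0][0];yield c[i],cv2.approxPolyDP(cn,8,True)[:,0]
for im_,C_ in((t,Ct),(s,Cs)):
    for c,p in cork(im_):
        if len(p)==4:
            P=plane(C_,p,.008);print(c,plane(C_,[c],.008)[0],P.mean(0),np.degrees(np.arctan2(*(P[1]-P[0])[1::-1])),np.linalg.norm(P-np.roll(P,1,0),axis=1))
E
```

```text
time_s 5.6
tool_pos [0.6007 0.0072 0.312 ]
tcp_rot [2.4893 1.9154 0.0011]
wrist_force [-1.6279 -0.3072 -5.6207]
moment [0.0375 0.0395 0.012 ]
grip_width 0.15061694632793685
grip_force 68.1479001045227
joints [ 0.3215  0.289  -0.5463  1.653   0.1574  1.2427 -0.5163]
[184.9821 249.1129] [0.4985 0.3092 0.008 ] [0.4995 0.3091 0.008 ] 100.23112906737217 [0.1542 0.1542 0.153  0.157 ]
[ 76.5892 135.9735] [1.4766 0.3763 0.008 ] [1.4835 0.3689 0.008 ] 80.9631988262814 [0.3248 0.2965 0.3723 0.2805]
[202.8582 306.1311] [0.4939 0.3126 0.008 ] [0.4983 0.3103 0.008 ] 99.23050976328062 [0.1575 0.1554 0.1572 0.1559]
```

View pics/w5.png

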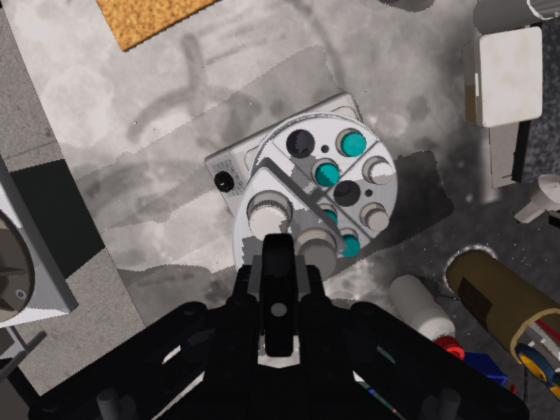

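The finished block hangs clear of the carrier, held at the bar (279,310), and the neighbours are still in place.

Request:
play_rows(plan=[10, -7, 0, 0, 1, 32, -21, 0, 0, 1, 58, -38, 10, 0, 1, 86, -57, 25, 0, 1, 114, -75, 45, 0, 1, 142, -94, 65, 0, 1, 170, -112, 85, 0, 1, 198, -131, 105, 0, 1, 226, -149, 125, 0, 1, 250, -165, 145, 0, 1, 262, -173, 160, 0, 1, 266.1, -175.8, 170, 0, 1])

```text
time_s: 6.75
tool_pos: [0.4959, 0.3126, 0.1395]
tcp_rot: [-2.484, -1.92, 0.003]
wrist_force: [0.2, -0.5, -5.4]
grip_width: 0.15
grip_force: 68.3
```

Request:
play_rows(plan=[0, 0, 10, 0, 1, 0, 0, 20, 0, 1, 0, 0, 30, 0, 1, 0, 0, 40, 0, 1, 0, 0, 46, 0, 1, 0, 0, 49, 0, 1, 0, 0, 49, 0, 1, 0, 0, 49, 0, 1])

```text
time_s: 7.42
tool_pos: [0.499, 0.3094, 0.0928]
tcp_rot: [-2.49, -1.915, -0.001]
wrist_force: [0.3, -0.6, -6.0]
grip_width: 0.152
grip_force: 68.3
```

Request:
play_rows(plan=[0, 0, 1.5, 0, 1, 0, 0, 3, 0, 1, 0, 0, 4, 0, 1, 0, 0, 5, 0, 1, 0, 0, 5.7, 0, 1, 0, 0, 5.7, 0, 1, 0, 0, 5.7, 0, 1])

```text
time_s: 8.0
tool_pos: [0.4988, 0.3095, 0.0869]
tcp_rot: [-2.49, -1.916, -0.0]
wrist_force: [0.5, -0.8, -4.1]
grip_width: 0.149
grip_force: 68.7
```

```bash
python3 - <<'E'
from h import *
o=get_obs()
for k in('time_s','tool_pos','tcp_rot','wrist_force','moment'):print(k,o[k])
E
```

```text
time_s 8.0
tool_pos [0.4988 0.3095 0.0869]
tcp_rot [-2.4897 -1.9159 -0.0002]
wrist_force [ 0.5244 -0.8183 -4.1125]
moment [-0.0544 -0.0094  0.0278]
```

Contact has begun, with 2 N taken off. I'll press a little further until it carries the block's weight.

Request:
play_rows(plan=[0, 0, 0.4, 0, 1, 0, 0, 0.8, 0, 1, 0, 0, 0.8, 0, 1, 0, 0, 0.8, 0, 1])

```text
time_s: 8.33
tool_pos: [0.499, 0.3096, 0.0865]
tcp_rot: [2.49, 1.916, 0.001]
wrist_force: [-1.2, -2.6, 6.5]
grip_width: 0.151
grip_force: 69.9
```

Request:
play_rows(plan=[0, 0, -0.4, 0, 1, 0, 0, -0.4, 0, 0.8, 0, 0, -0.4, 0, 0.6, 0, 0, -0.4, 0, 0.3, 0, 0, -0.4, 0, 0, 0, 0, -0.4, 0, 0, 0, 0, -0.4, 0, 0, 0, 0, -0.4, 0, 0, 0, 0, -0.4, 0, 0])

```text
time_s: 9.08
tool_pos: [0.4987, 0.3094, 0.0864]
tcp_rot: [-2.49, -1.916, -0.0]
wrist_force: [-0.7, 0.1, -0.7]
grip_width: 0.998
grip_force: 0.0
```

Request:
play_rows(plan=[0, 0, -10, 0, 0, 0, 0, -30, 0, 0, 0, 0, -60, 0, 0, 0, 0, -95, 0, 0, 0, 0, -130, 0, 0, 0, 0, -160, 0, 0, 0, 0, -200, 0, 0, 0, 0, -243, 0, 0, 0, 0, -243, 0, 0, 0, 0, -243, 0, 0])

```text
time_s: 9.92
tool_pos: [0.4992, 0.3102, 0.3329]
tcp_rot: [2.489, 1.915, 0.008]
wrist_force: [0.4, -0.5, -1.3]
grip_width: 1.002
grip_force: 0.0
```

```bash
python3 - <<'E'
from h import *
im,C,o=shot('wrist','w6');np.savez('w6.npz',C=C[2])
for k in('time_s','tool_pos','tcp_rot','joints','wrist_force'):print(k,o[k])
t,Ct,_=shot('top','t6');s,Cs,_=shot('scene','s6')
cv2.imwrite('pics/six.png',np.hstack([t[150:350,100:470],s[150:350,130:460]])[:,:,::-1])
E
```

```text
time_s 9.9167
tool_pos [0.4992 0.3102 0.3329]
tcp_rot [2.489  1.9155 0.0077]
joints [-0.1038  0.2724 -0.6875  1.6491  0.1807  1.2796 -1.0835]
wrist_force [ 0.3988 -0.5446 -1.2574]
```

View pics/six.png

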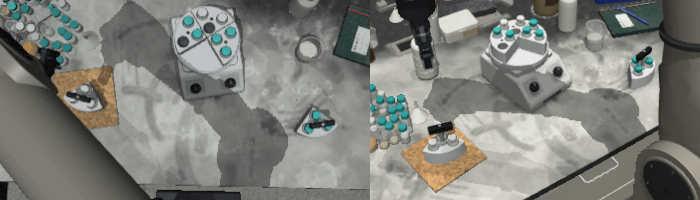

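The finished block stands upright on the mat. The other three blocks are in the carrier, the gap is open, and the beaker has not moved. The fresh block's corner points roughly along +x.

Request:
play_rows(plan=[-15, 2, 0, 0, 0, -45, 7, 0, 0, 0, -80, 13, 0, -0.05, 0, -115, 20, 0, -0.1, 0, -152, 26, 0, -0.15, 0, -190, 33, 0, -0.2, 0, -228, 39, 0, -0.25, 0, -266, 46, 0, -0.3, 0, -304, 52, 0, -0.35, 0, -342, 59, 0, -0.4, 0, -380, 65, 0, -0.4, 0, -418, 72, 0, -0.4, 0])

```text
time_s: 11.07
tool_pos: [0.46, -0.1149, 0.3285]
tcp_rot: [-2.058, -2.372, 0.001]
wrist_force: [1.3, 0.0, -0.1]
grip_width: 0.997
grip_force: 0.0
```

```bash
python3 - <<'E'
from h import *
o=get_obs();Rm=R.from_rotvec(o['tcp_rot']).as_matrix()
print(o['tool_pos'],np.degrees(np.arctan2(Rm[1,0],Rm[0,0])));print((np.array([.4455,-.29,.224])-o['tool_pos'])@Rm*1e3)
E
```

```text
[ 0.46   -0.1149  0.3285] 98.0984848538249
[-171.4243  -38.825   104.4319]
```

Request:
play_rows(plan=[-35, -8, 10, 0, 0, -70, -16, 30, 0, 0, -105, -24, 50, 0, 0, -140, -32, 70, 0, 0, -160, -37, 90, 0, 0, -171.4, -38.8, 104, 0, 0, -171.4, -38.8, 104, 0, 0, -171.4, -38.8, 104, 0, 0, -171.4, -38.8, 104, 0, 0])

```text
time_s: 11.82
tool_pos: [0.4472, -0.2872, 0.2255]
tcp_rot: [-2.058, -2.373, -0.001]
wrist_force: [-0.5, -0.3, 0.2]
grip_width: 1.0
grip_force: 0.0
```

```bash
python3 - <<'E'
from h import *
im,C,o=shot('wrist','w7');np.savez('w7.npz',C=C[2]);Rm=R.from_rotvec(o['tcp_rot']).as_matrix()
print(o['tool_pos'],np.degrees(np.arctan2(Rm[1,0],Rm[0,0])),o['joints'])
c=proj(C,[[.4455,-.29,.108]])[0];print(c)
for th in(40,60):print(bar(im,C,o,c,.108,50,th))
E
```

```text
[ 0.4472 -0.2872  0.2255] 98.12945971233108 [ 0.6739  0.212  -0.2562  1.919   0.062   1.0187  0.5325]
[276.5017 207.4778]
{'px': array([274.6067, 206.4011]), 'area': np.int32(900), 'L': array([0.0141, 0.0613]), 'yaw': np.float64(-0.003149505276338613), 'ctr_tool': array([-3.8502, -4.2966]), 'mid_tool': array([-3.2196, -4.2986]), 'world': array([ 0.4435, -0.2916,  0.2255]), 'tilt': array([ 0.4472, -0.2872,  0.2255])}
{'px': array([273.7239, 202.0526]), 'area': np.int32(1159), 'L': array([0.0246, 0.0718]), 'yaw': np.float64(-0.07518340205060586), 'ctr_tool': array([-4.3163, -4.6415]), 'mid_tool': array([ 1.5488, -5.0832]), 'world': array([ 0.4432, -0.2922,  0.2255]), 'tilt': array([ 0.4472, -0.2872,  0.2255])}
```

View pics/w7.png

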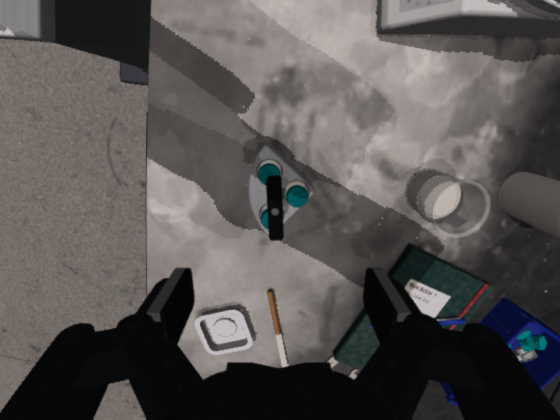

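The fresh bar is lined up with the tool at (275,207). The block's corner is on the right at (312,190), the same sense as for the finished block.

Request:
play_rows(plan=[-3.3, -3.4, 30, 0, 0, -3.3, -3.4, 65, 0, 0, -3.3, -3.4, 95, 0, 0, -3.3, -3.4, 120, 0, 0, -3.3, -3.4, 135, 0, 0, -3.3, -3.4, 143.6, 0, 0, -3.3, -3.4, 143.6, 0, 0, -3.3, -3.4, 143.6, 0, 0, -3.3, -3.4, 143.6, 0, 0])

```text
time_s: 12.62
tool_pos: [0.4449, -0.2922, 0.0832]
tcp_rot: [2.058, 2.371, 0.001]
wrist_force: [0.4, -0.6, 0.4]
grip_width: 1.0
grip_force: 0.0
```

```bash
python3 - <<'E'
from h import *
im,C,o=shot('wrist','w8');np.savez('w8.npz',C=C[2]);Rm=R.from_rotvec(o['tcp_rot']).as_matrix()
print(o['tool_pos'],np.degrees(np.arctan2(Rm[1,0],Rm[0,0])))
a=load('w7');b=load('w3')
for th in(30,35,40):
    print(th,'fresh',bar(im,C,o,(277,293),.108,64,th))
    print('done',bar(*b,(277,293),.215,64,th))
    ea=farend(a[0],(275,207),48,th);eb=farend(im,(277,293),64,th);print(ea,eb,farend(b[0],(277,293),64,th));print(*tri([a[1],C],[ea[0],eb[0]]))
cv2.imwrite('pics/cmp.png',np.hstack([b[0][210:390,180:380],im[210:390,180:380]])[:,:,::-1])
E
```

```text
[ 0.4449 -0.2922  0.0832] 98.0931807376547
30 fresh {'px': array([276.8465, 285.5256]), 'area': np.int32(3128), 'L': array([0.0128, 0.0628]), 'yaw': np.float64(-0.03836997978087698), 'ctr_tool': array([ 1.097 , -1.2255]), 'mid_tool': array([ 2.4968, -1.2792]), 'world': array([ 0.4436, -0.2912,  0.0832]), 'tilt': array([ 0.4449, -0.2922,  0.0832])}
done {'px': array([275.9331, 289.8568]), 'area': np.int32(3346), 'L': array([0.013 , 0.0643]), 'yaw': np.float64(-0.027140872372868524), 'ctr_tool': array([-0.4059, -1.7489]), 'mid_tool': array([ 1.7554, -1.8076]), 'world': array([0.6006, 0.0064, 0.1879]), 'tilt': array([0.6024, 0.0064, 0.1879])}
(array([275.5801, 239.1637], dtype=float32), array([273.2349, 175.8431], dtype=float32)) (array([277.9106, 346.2803], dtype=float32), array([274.6546, 229.0652], dtype=float32)) (array([276.0886, 352.1705], dtype=float32), array([274.1963, 231.0595], dtype=float32))
[ 0.4488 -0.3217  0.107 ] [np.float64(0.302235095510417), np.float64(0.5720752435539941)]
35 fresh {'px': array([276.8317, 285.8732]), 'area': np.int32(3185), 'L': array([0.0131, 0.0632
[... 1107 characters left out ...]
 -0.2917,  0.0832]), 'tilt': array([ 0.4449, -0.2922,  0.0832])}
done {'px': array([275.91 , 289.872]), 'area': np.int32(3413), 'L': array([0.013 , 0.0643]), 'yaw': np.float64(-0.02695818869093634), 'ctr_tool': array([-0.4048, -1.7612]), 'mid_tool': array([ 1.7596, -1.8196]), 'world': array([0.6006, 0.0064, 0.1879]), 'tilt': array([0.6024, 0.0064, 0.1879])}
(array([274., 239.], dtype=float32), array([274., 175.], dtype=float32)) (array([277.1396, 347.0141], dtype=float32), array([275.2054, 229.0294], dtype=float32)) (array([276.0488, 352.1685], dtype=float32), array([274.1853, 231.0433], dtype=float32))
[ 0.4477 -0.3211  0.1083] [np.float64(0.2763851348238896), np.float64(0.525694816184924)]
```

View pics/cmp.png

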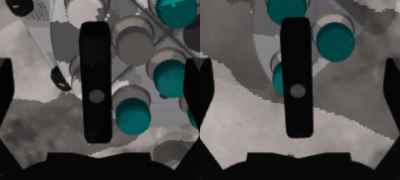

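Both bars look alike. Each has a grey post dot, at about (277,307) in the finished view and (277,301) in the fresh one, which makes a sharp common mark.

```bash
python3 - <<'E'
from h import *
def dot(im,c):
    g=im[c[1]-9:c[1]+10,c[0]-9:c[0]+10].astype(float).mean(2);w=np.clip(g-45,0,None)
    y,x=np.mgrid[-9:10,-9:10];return np.array(c)+[(w*x).sum()/w.sum(),(w*y).sum()/w.sum()]
for f,c,zt in(('w3',(277,307),.215),('w8',(277,301),.108)):
    im,C,o=load(f);d=dot(im,c);d=dot(im,tuple(int(round(v)) for v in d))
    Rm=R.from_rotvec(o['tcp_rot']).as_matrix();P=plane(C,[d],zt)[0];print(f,d,(P-o['tool_pos'])@Rm*1e3,P)
E
```

```text
w3 [276.0984 305.7826] [ -3.0519  -1.4203 -27.0634] [0.6002 0.0038 0.215 ]
w8 [277.2924 300.5219] [ -1.8278  -0.878  -24.7516] [ 0.4443 -0.2941  0.108 ]
```

Request:
play_rows(plan=[1.2, -0.8, 2.4, 0, 0, 1.2, -0.8, 4.4, 0, 0, 1.2, -0.8, 4.4, 0, 0.5, 1.2, -0.8, 4.4, 0, 1, 1.2, -0.8, 4.4, 0, 1, 1.2, -0.8, 4.4, 0, 1, 1.2, -0.8, 4.4, 0, 1, 1.2, -0.8, 4.4, 0, 1, 1.2, -0.8, 4.4, 0, 1, 1.2, -0.8, 4.4, 0, 1, 1.2, -0.8, 4.4, 0, 1, 1.2, -0.8, 4.4, 0, 1], force=70)

```text
time_s: 13.67
tool_pos: [0.4431, -0.291, 0.0775]
tcp_rot: [2.059, 2.372, 0.0]
wrist_force: [-0.4, -1.0, 2.1]
grip_width: 0.152
grip_force: 69.5
```

```bash
python3 - <<'E'
from h import *
def dot(im,c):
    g=im[c[1]-9:c[1]+10,c[0]-9:c[0]+10].astype(float).mean(2);w=np.clip(g-45,0,None)
    y,x=np.mgrid[-9:10,-9:10];return np.array(c)+[(w*x).sum()/w.sum(),(w*y).sum()/w.sum()]
im,C,o=shot('wrist','w9');np.savez('w9.npz',C=C[2]);Rm=R.from_rotvec(o['tcp_rot']).as_matrix()
for k in('time_s','tool_pos','tcp_rot','wrist_force','moment','grip_width'):print(k,o[k])
for f in('w4','w5','w9'):
    I=load(f)[0];c=(278,309)
    for _ in range(4):d=dot(I,c);c=tuple(int(round(v)) for v in d)
    print(f,d)
E
```

```text
time_s 13.6667
tool_pos [ 0.4431 -0.291   0.0775]
tcp_rot [2.0594 2.3723 0.    ]
wrist_force [-0.4436 -1.0015  2.0981]
moment [-0.2085  0.0829  0.1067]
grip_width 0.1522277837781723
w4 [278.2666 309.309 ]
w5 [278.3101 309.2929]
w9 [278.2811 310.952 ]
```

Request:
play_rows(plan=[0, 0, -2, 0, 1, 0, 0, -6, 0, 1, 0, 0, -14, 0, 1, 0, 0, -26, 0, 1, 0, 0, -44, 0, 1, 0, 0, -66, 0, 1, 0, 0, -92, 0, 1, 0, 0, -120, 0, 1, 0, 0, -150, 0, 1, 0, 0, -180, 0, 1, 0, 0, -208, 0, 1, 0, 0, -230, 0, 1])

```text
time_s: 14.72
tool_pos: [0.4431, -0.2907, 0.311]
tcp_rot: [2.058, 2.371, 0.001]
wrist_force: [-0.3, 0.4, -6.5]
grip_width: 0.153
grip_force: 68.4
```

Request:
play_rows(plan=[0, 0, -5, 0, 1, 0, 0, -5, 0, 1, 0, 0, -5, 0, 1])

```text
time_s: 14.97
tool_pos: [0.4425, -0.2906, 0.3116]
tcp_rot: [-2.059, -2.372, 0.0]
wrist_force: [0.0, -0.9, -6.9]
grip_width: 0.152
grip_force: 68.4
```

```bash
cat >g.py <<'E'
import sys
from h import *
o=get_obs();Rm=R.from_rotvec(o['tcp_rot']).as_matrix();a=np.arctan2(Rm[1,0],Rm[0,0])
t=np.array([.6005,.0072,float(sys.argv[1])])
print(o['time_s'],o['tool_pos'],o['wrist_force'],o['moment'],o['grip_width'],'tilt',Rm[2,:2]);print('shift',(t-o['tool_pos'])@Rm*1e3,'yaw',a-2*np.arctan2(1.916,2.4896))
E
python3 g.py .3125
```

```text
14.9667 [ 0.4425 -0.2906  0.3116] [ 0.0277 -0.86   -6.8547] [ 0.0262  0.0135 -0.0039] 0.15158939223928264 tilt [ 0.0005 -0.0007]
shift [272.6759 198.2452  -0.8582] yaw 0.3998849144600669
```

Request:
play_rows(plan=[8, 6, 0, 0.02, 1, 27, 20, 0, 0.06, 1, 54, 39, 0, 0.1, 1, 81, 59, 0, 0.15, 1, 108, 79, 0, 0.2, 1, 136, 99, 0, 0.25, 1, 163, 118, 0, 0.3, 1, 190, 138, 0, 0.35, 1, 217, 158, 0, 0.4, 1, 244, 178, 0, 0.4, 1, 264, 192, 0, 0.4, 1, 272.7, 198.2, 0, 0.4, 1])

```text
time_s: 15.97
tool_pos: [0.6011, 0.0112, 0.3101]
tcp_rot: [-2.483, -1.919, 0.002]
wrist_force: [-0.7, 0.4, -6.5]
grip_width: 0.147
grip_force: 68.3
```

Request:
play_rows(plan=[0, 0, 0, 0, 1, 0, 0, 0, 0, 1, 0, 0, 0, 0, 1, 0, 0, 0, 0, 1])

```text
time_s: 16.3
tool_pos: [0.6005, 0.0056, 0.3118]
tcp_rot: [-2.491, -1.914, 0.002]
wrist_force: [0.3, -0.0, -5.9]
grip_width: 0.149
grip_force: 68.3
```

```bash
python3 g.py .3125; python3 - <<'E'
from h import *
im,C,o=shot('wrist','w10');np.savez('w10.npz',C=C[2])
a=load('w5')[0]
cv2.imwrite('pics/cmp2.png',np.hstack([a[90:350,190:430],im[90:350,190:430]])[:,:,::-1])
E
```

```text
16.3 [0.6005 0.0056 0.3118] [ 0.2571 -0.0369 -5.8788] [-0.0034 -0.0406 -0.0114] 0.1489054161954152 tilt [-0.0007 -0.0009]
shift [ 1.5478 -0.4119 -0.6921] yaw -0.0016401711175773048
```

View pics/cmp2.png

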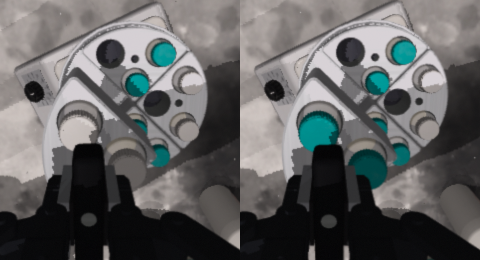

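Request:
play_rows(plan=[1.0, -0.3, 0, 0, 1, 1.5, -0.4, 0, 0, 1, 1.5, -0.4, 0, 0, 1, 1.5, -0.4, 0, 0, 1, 1.5, -0.4, 0, 0, 1])

```text
time_s: 16.77
tool_pos: [0.601, 0.0084, 0.3125]
tcp_rot: [2.49, 1.916, 0.0]
wrist_force: [0.4, -0.2, -5.4]
grip_width: 0.152
grip_force: 68.3
```

```bash
python3 g.py .3120; python3 - <<'E'
from h import *
im,C,o=shot('wrist','w11');np.savez('w11.npz',C=C[2])
A=load('w5');g=lambda x:cv2.cvtColor(np.ascontiguousarray(x),cv2.COLOR_RGB2GRAY)
a,b=g(A[0]),g(im)
m=np.zeros_like(a);m[105:200,300:395]=255
p=cv2.goodFeaturesToTrack(a,80,.02,5,mask=m)
q,st,_=cv2.calcOpticalFlowPyrLK(a,b,p,None,winSize=(15,15));d=(q-p)[st[:,0]==1][:,0]
print(len(d),np.median(d,0),d.std(0)); M,_=cv2.estimateAffinePartial2D(p,q);print(M)
print(A[2]['tool_pos'],o['tool_pos'])
E
python3 g.py .3120
```

```text
16.7667 [0.601  0.0084 0.3125] [ 0.3705 -0.1939 -5.4186] [-0.0277 -0.0384 -0.0104] 0.1521624687987248 tilt [-0.      0.0001]
shift [-1.2526 -0.1572  0.454 ] yaw -0.00018805313976977267
80 [-0.0125  1.1209] [0.5185 0.321 ]
[[ 0.9946 -0.0012  2.0509]
 [ 0.0012  0.9946  1.4384]]
[0.6007 0.0072 0.312 ] [0.601  0.0084 0.3125]
16.8167 [0.601  0.0084 0.3125] [-1.099   0.675  -6.3137] [ 0.0069 -0.0083 -0.014 ] 0.15071284570565513 tilt [0. 0.]
shift [-1.3189 -0.1416  0.4532] yaw -0.00015411264943465675
```

Request:
play_rows(plan=[-1.2, -0.1, 0, 0, 1, -1.2, -0.1, 0, 0, 1, -1.2, -0.1, 0, 0, 1, -1.2, -0.1, 0, 0, 1, -1.2, -0.1, 0, 0, 1, -1.2, -0.1, 0, 0, 1])

```text
time_s: 17.32
tool_pos: [0.6006, 0.0074, 0.3124]
tcp_rot: [-2.49, -1.916, -0.0]
wrist_force: [0.0, -0.3, -5.4]
grip_width: 0.151
grip_force: 68.3
```

```bash
python3 g.py .2520
```

```text
17.3167 [0.6006 0.0074 0.3124] [ 0.0054 -0.3333 -5.3638] [0.0032 0.018  0.0585] 0.15136140688844854 tilt [ 0.0001 -0.    ]
shift [-0.1982 -0.0271 60.4099] yaw -9.653739897030889e-05
```

Now within 0.2 mm. I'll descend to just above the neighbours' tops (foot about 0.16), then check.

Request:
play_rows(plan=[-0.2, 0, 8, 0, 1, -0.2, 0, 20, 0, 1, -0.2, 0, 34, 0, 1, -0.2, 0, 48, 0, 1, -0.2, 0, 60, 0, 1, -0.2, 0, 68, 0, 1, -0.2, 0, 73, 0, 1, -0.2, 0, 73, 0, 1, -0.2, 0, 73, 0, 1, -0.2, 0, 73, 0, 1, -0.2, 0, 73, 0, 1])

```text
time_s: 18.23
tool_pos: [0.6009, 0.0072, 0.2402]
tcp_rot: [2.489, 1.915, 0.002]
wrist_force: [-0.3, 0.0, -5.5]
grip_width: 0.155
grip_force: 68.3
```

```bash
python3 g.py .1845
```

```text
18.2333 [0.6009 0.0072 0.2402] [-0.3375  0.0071 -5.4652] [ 0.0713  0.0007 -0.039 ] 0.15512857761063578 tilt [0.0004 0.0011]
shift [-0.1289 -0.4734 55.6528] yaw -0.00011892601017104987
```

Request:
play_rows(plan=[-0.1, -0.2, 3, 0, 1, -0.1, -0.2, 6, 0, 1, -0.1, -0.2, 9, 0, 1, -0.1, -0.2, 12, 0, 1, -0.1, -0.2, 15, 0, 1, -0.1, -0.2, 18, 0, 1, -0.1, -0.2, 18, 0, 1, -0.1, -0.2, 18, 0, 1])

```text
time_s: 18.9
tool_pos: [0.6002, 0.0071, 0.2212]
tcp_rot: [-2.489, -1.916, 0.0]
wrist_force: [0.7, 0.1, -5.6]
grip_width: 0.151
grip_force: 68.3
```

```bash
python3 g.py .1845
```

```text
18.9 [0.6002 0.0071 0.2212] [ 0.6876  0.1182 -5.559 ] [-0.017  -0.0145  0.0149] 0.15099370842825552 tilt [-0.     -0.0004]
shift [ 0.1647  0.2391 36.6871] yaw -8.336549367715662e-05
```

No contact. I'll continue to about 4 mm above the floor.

Request:
play_rows(plan=[0.1, 0.2, 3, 0, 1, 0.1, 0.2, 6, 0, 1, 0.1, 0.2, 9, 0, 1, 0.1, 0.2, 12, 0, 1, 0.1, 0.2, 15, 0, 1, 0.1, 0.2, 18, 0, 1, 0.1, 0.2, 21, 0, 1, 0.1, 0.2, 24, 0, 1, 0.1, 0.2, 27, 0, 1, 0.1, 0.2, 30, 0, 1, 0.1, 0.2, 32, 0, 1, 0.1, 0.2, 32, 0, 1])

```text
time_s: 19.9
tool_pos: [0.6003, 0.0072, 0.1889]
tcp_rot: [-2.489, -1.916, 0.001]
wrist_force: [-0.7, -0.4, -6.2]
grip_width: 0.149
grip_force: 68.3
```

```bash
python3 g.py .1845
```

```text
19.9 [0.6003 0.0072 0.1889] [-0.6542 -0.4445 -6.2331] [ 0.0115  0.0145 -0.0528] 0.14947029645779109 tilt [-0.0001 -0.0007]
shift [0.0823 0.1845 4.3852] yaw -3.7075295442168255e-05
```

Request:
play_rows(plan=[0, 0.1, 1, 0, 1, 0, 0.1, 2, 0, 1, 0, 0.1, 3, 0, 1, 0, 0.1, 3.6, 0, 1, 0, 0.1, 4.2, 0, 1, 0, 0.1, 4.2, 0, 1, 0, 0.1, 4.2, 0, 1])

```text
time_s: 20.48
tool_pos: [0.6006, 0.0071, 0.1852]
tcp_rot: [-2.49, -1.916, -0.0]
wrist_force: [-0.0, 0.2, -5.6]
grip_width: 0.152
grip_force: 68.3
```

Request:
play_rows(plan=[0, 0, 0.3, 0, 1, 0, 0, 0.6, 0, 1, 0, 0, 0.9, 0, 1, 0, 0, 0.9, 0, 1, 0, 0, 0.9, 0, 1])

```text
time_s: 20.9
tool_pos: [0.6008, 0.0072, 0.1846]
tcp_rot: [2.49, 1.916, 0.001]
wrist_force: [0.6, 0.8, -1.1]
grip_width: 0.149
grip_force: 69.0
```

Request:
play_rows(plan=[0, 0, 0.3, 0, 1, 0, 0, 0.4, 0, 1, 0, 0, 0.4, 0, 1, 0, 0, 0.4, 0, 1])

```text
time_s: 21.23
tool_pos: [0.601, 0.0072, 0.1844]
tcp_rot: [2.489, 1.916, 0.001]
wrist_force: [-0.2, -0.2, 6.1]
grip_width: 0.151
grip_force: 70.0
```

The contact is stiff and comes at the expected floor height, so the block is seated. Next I release it and retreat.

Request:
play_rows(plan=[0, 0, -0.3, 0, 1, 0, 0, -0.3, 0, 0.8, 0, 0, -0.3, 0, 0.6, 0, 0, -0.3, 0, 0.3, 0, 0, -0.3, 0, 0, 0, 0, -0.3, 0, 0, 0, 0, -0.3, 0, 0, 0, 0, -0.3, 0, 0, 0, 0, -0.3, 0, 0])

```text
time_s: 21.98
tool_pos: [0.6006, 0.0071, 0.1842]
tcp_rot: [-2.49, -1.916, -0.0]
wrist_force: [0.1, 0.9, 1.2]
grip_width: 1.002
grip_force: 0.0
```

Request:
play_rows(plan=[0, 0, -6, 0, 0, 0, 0, -18, 0, 0, 0, 0, -35, 0, 0, 0, 0, -60, 0, 0, 0, 0, -90, 0, 0, 0, 0, -120, 0, 0, 0, 0, -144, 0, 0, 0, 0, -144, 0, 0, 0, 0, -144, 0, 0, 0, 0, -144, 0, 0])

```text
time_s: 22.82
tool_pos: [0.6004, 0.0071, 0.3286]
tcp_rot: [2.49, 1.916, 0.0]
wrist_force: [0.2, -0.9, -0.8]
grip_width: 0.996
grip_force: 0.0
```

```bash
python3 - <<'E'
from h import *
im,C,o=shot('wrist','w12');np.savez('w12.npz',C=C[2])
print(o['time_s'],o['tool_pos'],o['wrist_force'])
b=load('w2')
for q,c in((b,(279,196)),((im,C,o),(279,196))):print(farend(q[0],c,50,40),bar(*q,c,.215,50,40)['world'])
s,_,_=shot('scene')
cv2.imwrite('pics/end.png',np.hstack([b[0][90:270,200:420],im[90:270,200:420],s[150:330,150:430]])[:,:,::-1])
E
```

```text
22.8167 [0.6004 0.0071 0.3286] [ 0.1607 -0.9236 -0.7945]
(array([279.6118, 228.1828], dtype=float32), array([276.9324, 163.8778], dtype=float32)) [0.6012 0.0065 0.3302]
(array([277.7172, 237.1377], dtype=float32), array([280.098 , 172.8555], dtype=float32)) [0.6004 0.0067 0.3286]
```

View pics/end.png

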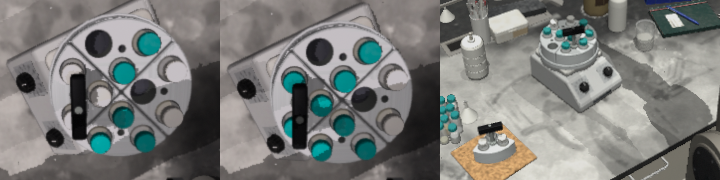

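The fresh block lies flat in the gap with even seams, at the same place as before to within 1 mm. The neighbours and beaker have not moved, and the finished block stands on the mat.

```bash
python3 -c "
from cell import *
print(finish_job())"
```

```text
the job is handed in; nothing more can be done
None
```

The finished block stands in the middle of the cork mat, the fresh block lies flat in the gap, and the job was handed in at about 23 s of robot time; `finish_job()` returned no verdict.

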